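Feel the end float of the flosser pump shaft

ROBOT

A 6-joint arm with a two-finger parallel gripper is mounted at the origin on the work surface. World frame = base frame: x ahead of the robot, y to its left, z up, the work surface at z = 0. Lengths are in m, angles in rad, forces in N, time in s.
With the tool pointing down it reaches from about 0.3 to 0.875 m from the base axis. Payload 4.2 kg.
Tool frame: the origin (TCP) lies midway between the tips of the shut fingers; the grasp point (between the pads) lies 19 mm behind it; z points along the fingers, y is the line along which they close (so a half turn about z gives the same grasp; the last joint's range is limited). The gripper opens to 85 mm and grips with 20 to 120 N. Pads are 22 mm wide; open, the fingers measure 114 mm over their backs; the gripper's body (76 mm by 85 mm) begins 54 mm behind the grasp point. The pads swing forward as they close: fully open they stand 13 mm farther back than shut.
Start: joints at [-1.214, 0.32, 1.565, -0, 1.257, -0.02], TCP at [0.212, -0.535, 0.231] pointing down, gripper open.
Joint ranges: [-3.11, 3.11], [-0.84, 2.01], [0.21, 2.61], [-1.34, 4.49], [0.05, 2.63], [-2.56, 2.56]. Speed limits (rad/s): [2.57, 2.57, 3.14, 3.14, 3.14, 3.14].

INTERFACE

Orientations are given as a unit quaternion [x, y, z, w].
In Python, from cell import ctrl gives the robot as it stands.
- The arm moves only by the tool jog_arm, never from a script. Its argument "commands" is a list of rows, each an object with "dp": the shift along the tool's x, y, z in cm, a list of three; "delta_rot": the turn, a rotation vector about the tool's x, y, z in rad, a list of three; "hand": the gripper command: -1 is shut, 1 is fully open, values between are in proportion. A call has 1 to 10 rows; each row is the pose to reach, as a shift and turn from the pose commanded when the call began, along the tool's axes at that moment; what a row does not reach only later rows make up. A row lasts 1/8 s, in which the tool goes at most 62.5 mm and 10.7 degrees, less where a joint would pass 70% of its speed; a pose out of reach is approached as far as the arm can. A call with a gripper value outside its range is refused whole. The fingers move at their own pace and stop on an object; "grip_force" is the grip in N (left out, the last holds). Time passes only in rows, so rows that repeat a pose let the fingers close. It gives the time, the measured TCP pose, the force, the opening and the grip force at its end, in the units of the state.
- ctrl.sense(): the state, without advancing time (a new reading comes with each control period).
- ctrl.read_camera(name): name is "scene" or "side" or "wrist"; returns the picture (480x640x3 uint8, blue, green, red); there is no depth.
- ctrl.camera_info(name): a dict with "K" (3x3 intrinsics, pixels), "dist_coeffs" ([k1, k2, p1, p2, k3] as OpenCV has them; the pictures are not rectified), "camera_from_world" (4x4, takes a point from world to camera coordinates); the wrist camera has in their place "T_tool_cam" (4x4, takes a point from camera to tool coordinates, whose origin is the TCP and whose axes are the flange's). Camera axes: x right, y down, z forward; pixel columns grow to the right and rows downward; lengths in m; the calibration is good to about 2 mm. A picture is of the moment at which its call begins: read the wrist's pose just before it. camera_info takes no time and is no camera call.
- ctrl.sign_off(): hands the job in; it is judged then, once.
The state is a dict: "clock": time; "joint_positions": joint angles; "joint_velocities": joint speeds; "joint_efforts": joint torques, N m; "eef_pos": TCP position; "ee_rot": TCP orientation; "ft_force": force on the tool from outside, world axes, zero at the start; "ft_torque": the same for the moment, N m; "finger_gap": finger opening in m; "gripper_force": force on a finger pad.
Only numpy, scipy, OpenCV 4.12 (cv2) and the standard library are available. Lean on these libraries where they do the work, as an engineer would, in place of code of your own. Each camera call takes 0.05 s, during which the arm holds its last target. There are 200 camera calls.

TASK

Check the end float of the water flosser's pump shaft: take its knob, draw the shaft gently straight out until it bears firmly on the outer stop, then push it straight in until it bears firmly on the inner one, without straining either stop. Then bring it back between the two so that it stands free, touching neither stop, and let go; leave the other things on the vanity where they are.

Things in the scene. Friction and masses are not known exactly. Their poses are not given: they have to be found in the camera images.
- pump: White hand pump of a water flosser, screwed down: lying barrel 68 mm across, 120 mm long, axis 65 mm above the top; frosted tank 123 mm high at its back (x 60 to 118 mm). Origin: on the vanity top below the barrel's middle. Its x axis runs along the shaft: -x is out, towards the knob, +x is in; z up. Things within 90 mm beside the knob are under 30 mm tall.
- cap (a point): Centre of the face of the chrome cap at the barrel's front, where the steel shaft (12 mm diameter) comes out; 68 mm out from the pump's middle, 65 mm above the top. Axes as the pump's. 43 to 73 mm of bare shaft lie between cap and knob.
- knob (a point): Middle of the knob's grip, on the shaft axis 65 mm above the top, axes as the pump's. A steel drum 24 mm across, 34 mm long (17 mm either way along the shaft), then a flange 34 mm across, 6 mm thick at its outer end. The shaft slides only along its axis, with about 2 N friction and a drag of 60 N per m/s, and stays where it is left.
- front_buffer: Rubber buffer on the shaft, hidden in the barrel, 128 mm inward of the knob's middle; moves with it and meets the outer stop. The buffers yield about 3 N per mm: over 4 N for 0.3 s counts as felt, over 18 N strains the stop. The play between the stops is 5 to 8 mm; where it lies in the barrel (up to 10 mm either way) cannot be seen.
- rear_buffer: Rubber buffer on the shaft, hidden in the barrel, 158 mm inward of the knob's middle; moves with it and meets the inner stop (same stiffness and limits as the outer). At the start the shaft stands anywhere in its play and may already touch either stop lightly.
- lens_tray: Bystander: pink polypropylene lens tray, 66 x 112 mm, 23 mm high, with two round hinged lids, shut. Origin: centre of underside.
- tumbler: Bystander: frosted glass tumbler, 72 mm across, 95 mm high. Origin: centre of underside.
- tweezer: Bystander: aluminium tweezer lying flat, about 105 mm long, 14 mm wide, 6 mm thick. Origin: middle of its length, underside.
- soap_dish: Bystander: white ceramic soap dish 85 x 125 mm with a bar of soap in it, 29 mm high. Origin: centre of underside.
- jar: Bystander: small glass cream jar, 60 mm across, 50 mm high. Origin: centre of underside.
- lens_bottle: Bystander: white bottle, 44 mm across, 110 mm high. Origin: centre of underside.

How it is judged:
By the outcome, as a careful person would: the job done as asked, in the order asked, and still so for the second after the job is handed in, with the robot touching nothing.
It also fails if it takes over 67 s, if anything falls off the work surface, if the arm or the gripper's body presses on something with over 40 N, if the wrist force passes 120 N, or if a joint passes its speed limit or range.

## Working session

There is one attempt and no reset: what is moved stays moved. The work goes in short steps, Python scripts to look and compute and a tool call to move; the robot and the scene stay as the last step left them, time stands still between calls to the robot, and variables do not carry over. Pictures are saved under pics/ and viewed, at most 10 in all, crops included, and the job is handed in when it is done.

Besides the shell and the picture viewer there is one more tool, called after ">>>" in YAML: its name, and indented under it one key for each argument. jog_arm: Moves the arm, as the interface text tells. Its arguments: {"type":"object","properties":{"commands":{"type":"array","items":{"type":"object","properties":{"dp":{"type":"array","items":{"type":"number"}},"delta_rot":{"type":"array","items":{"type":"number"}},"hand":{"type":"number"}}}},"grip_force":{"type":"number"}},"required":["commands"]}

```bash
mkdir -p pics; ls
python3 - <<'E'
from cell import ctrl
import cv2,numpy as np
s=ctrl.sense();print(s)
for n in("scene","side","wrist"):
    cv2.imwrite(f"pics/{n}0.png",ctrl.read_camera(n)); print(n,ctrl.camera_info(n))
E
```

```text
pics
{'clock': 0.0, 'joint_positions': array([-1.21399922e+00,  3.20288654e-01,  1.56570620e+00,  8.13489071e-07,
        1.25736175e+00, -2.00244645e-02]), 'joint_velocities': array([ 8.61822208e-05,  1.92035950e-03, -1.00151583e-03, -2.34230517e-03,
       -4.35949002e-04, -6.33692590e-04]), 'joint_efforts': array([ 1.49004460e-03, -4.15516627e+01, -2.34161192e+01,  1.35453520e-04,
        8.35620740e-03, -1.10615440e-05]), 'eef_pos': array([ 0.21140135, -0.53421285,  0.23047356]), 'ee_rot': array([ 9.82302774e-01,  1.87297846e-01, -1.47430140e-04, -8.69564342e-04]), 'ft_force': array([ 0.1816202 , -0.13405019,  0.23984985]), 'ft_torque': array([0.01524662, 0.05365852, 0.00250997]), 'gripper_force': 0.0, 'finger_gap': 0.08516422491526351}
scene {'K': array([[583.34374198,   0.        , 322.40340254],
       [  0.        , 583.34374198, 238.26719115],
       [  0.        ,   0.        ,   1.        ]]), 'dist_coeffs': array([0.00478032, 0.        , 0.        , 0.        , 0.        ]), 'camera_from_world': array([[-0.55419798,  0.83236507,  0.00574299,  0.31151764],
       [ 0.69738
[... 602 characters left out ...]
0.70888286,  0.84164912],
       [ 0.        ,  0.        ,  0.        ,  1.        ]])}
wrist {'K': array([[421.82817165,   0.        , 324.17337104],
       [  0.        , 421.82817165, 254.76789861],
       [  0.        ,   0.        ,   1.        ]]), 'dist_coeffs': array([-0.02181205,  0.        ,  0.        ,  0.        ,  0.        ]), 'T_tool_cam': array([[ 1.51138722e-03, -9.61113727e-01, -2.76148729e-01,
         6.96424826e-02],
       [ 9.99998839e-01,  1.39912649e-03,  6.03536356e-04,
        -5.36763995e-04],
       [-1.93700076e-04, -2.76149320e-01,  9.61114725e-01,
        -1.41042332e-01],
       [ 0.00000000e+00,  0.00000000e+00,  0.00000000e+00,
         1.00000000e+00]])}
```

View pics/scene0.png

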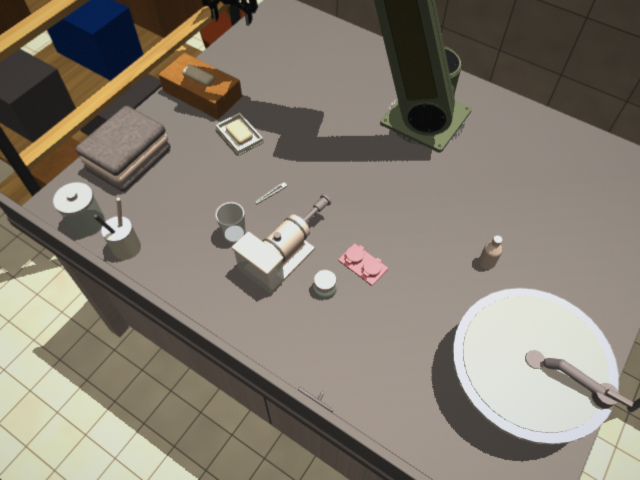

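View pics/side0.png

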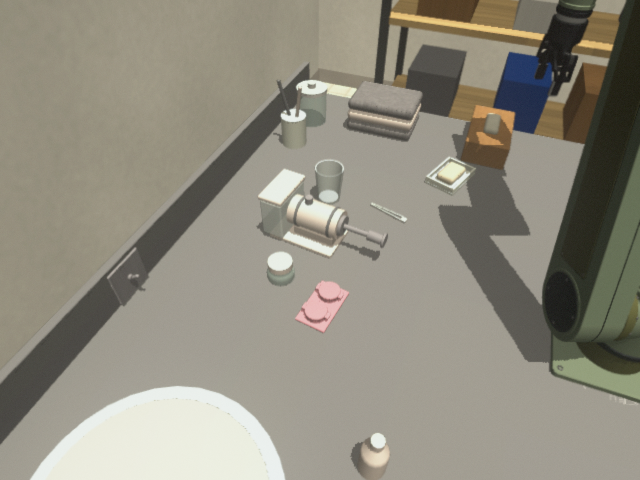

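The scene view shows the knob near (321,203) and the cap near (305,219). In the side view the knob is near (376,238) and the cap near (347,228). I'll zoom in on both and cast rays.

```bash
cat > h.py <<'E'
import numpy as np,cv2
from cell import ctrl
from scipy.spatial.transform import Rotation as R
def ray(n,uv,info=None,s=None):
    i=info or ctrl.camera_info(n)
    p=cv2.undistortPoints(np.array([[uv]],float),i["K"],i["dist_coeffs"])[0,0]
    d=np.array([*p,1.])
    if n=="wrist":
        T=i["T_tool_cam"];Rt=R.from_quat(s["ee_rot"]).as_matrix()
        return Rt@T[:3,3]+s["eef_pos"],Rt@T[:3,:3]@d
    M=i["camera_from_world"];return -M[:3,:3].T@M[:3,3],M[:3,:3].T@d
def plane(n,uv,z,s=None):
    o,d=ray(n,uv,s=s);return o+d*(z-o[2])/d[2]
E
python3 - <<'E'
from h import *
for n,k,c in(("scene",(321,203),(305,219)),("side",(376,238),(347,228))):
    print(n,plane(n,k,.065),plane(n,c,.065))
a=cv2.imread("pics/scene0.png")[185:265,235:341];b=cv2.imread("pics/side0.png")[175:255,285:391]
cv2.imwrite("pics/z0.png",cv2.resize(np.hstack([a,b])[:, :],(795,300),interpolation=cv2.INTER_CUBIC))
E
```

```text
scene [ 0.48226051 -0.05795082  0.065     ] [ 0.54648341 -0.06369443  0.065     ]
side [ 0.48160658 -0.05282826  0.065     ] [ 0.54956894 -0.05891152  0.065     ]
```

View pics/z0.png

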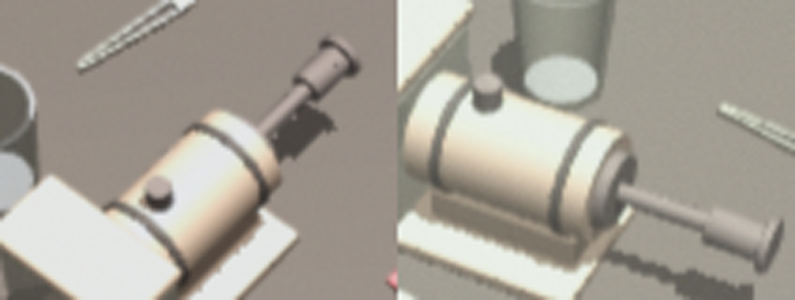

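The drum centre is at about (320.9,204.7) in the scene view and (374.5,236.3) in the side view. The shaft leaves the cap at (304.9,220.2) and (344.9,225.7).

```bash
cat >> h.py <<'E'
def go(p,yaw=None,s=None):
    "tool shift cm and rotvec to bring TCP to world p, tool down with x at yaw"
    s=s or ctrl.sense();r=R.from_quat(s["ee_rot"])
    print("dp",np.round(r.inv().apply(np.array(p)-s["eef_pos"])*100,2))
    if yaw is not None:
        t=R.from_matrix(np.array([[np.cos(yaw),np.sin(yaw),0],[np.sin(yaw),-np.cos(yaw),0],[0,0,-1]]).T)
        print("rot",np.round((r.inv()*t).as_rotvec(),4))
E
python3 - <<'E'
from h import *
for n,k,c in(("scene",(320.9,204.7),(304.9,220.2)),("side",(374.5,236.3),(344.9,225.7))):
    K,C=plane(n,k,.065),plane(n,c,.065);print(n,K,C,np.arctan2(*(C-K)[[1,0]]))
go((.483,-.056,.17),-.087)
E
```

```text
scene [ 0.48690476 -0.05515884  0.065     ] [ 0.54965799 -0.06181229  0.065     ] -0.1056310608695383
side [ 0.48606765 -0.05660426  0.065     ] [ 0.55624008 -0.0641106   0.065     ] -0.10656480949964371
dp [ 42.85 -34.48   6.12]
rot [-1.300e-03  3.000e-04  4.638e-01]
```

>>> jog_arm:
  commands:
    - {"dp": [4.8, -3.8, 0.4], "delta_rot": [0, 0, 0.05], "hand": 1}
    - {"dp": [9.6, -7.6, 0.8], "delta_rot": [0, 0, 0.1], "hand": 1}
    - {"dp": [14.4, -11.4, 1.2], "delta_rot": [0, 0, 0.16], "hand": 1}
    - {"dp": [19.2, -15.2, 1.6], "delta_rot": [0, 0, 0.22], "hand": 1}
    - {"dp": [24, -19.1, 2], "delta_rot": [0, 0, 0.28], "hand": 1}
    - {"dp": [28.8, -23, 2.5], "delta_rot": [0, 0, 0.34], "hand": 1}
    - {"dp": [33.6, -26.8, 3], "delta_rot": [0, 0, 0.4], "hand": 1}
    - {"dp": [38.4, -30.6, 4], "delta_rot": [0, 0, 0.44], "hand": 1}
    - {"dp": [43.2, -34.4, 5], "delta_rot": [-0.001, 0, 0.483], "hand": 1}
    - {"dp": [43.2, -34.4, 6], "delta_rot": [-0.001, 0, 0.483], "hand": 1}

```text
clock: 1.4
eef_pos: [0.4883, -0.0526, 0.1707]
ee_rot: [0.999, -0.05, 0.0, 0.0]
ft_force: [-1.1, -0.6, -1.3]
finger_gap: 0.0856
gripper_force: 0.0
```

>>> jog_arm:
  commands:
    - {"dp": [0, 0, 0], "delta_rot": [0, 0, 0], "hand": 1}
    - {"dp": [0, 0, 0], "delta_rot": [0, 0, 0], "hand": 1}

```text
clock: 1.65
eef_pos: [0.4862, -0.0571, 0.1715]
ee_rot: [0.999, -0.054, 0.0, 0.001]
ft_force: [-0.4, -0.5, -0.0]
finger_gap: 0.0858
gripper_force: 0.0
```

Run:
```python
from h import *
s=ctrl.sense();print(s["clock"],s["eef_pos"],s["ee_rot"],s["ft_force"],s["finger_gap"])
cv2.imwrite("pics/w1.png",ctrl.read_camera("wrist"))
np.save("s1.npy",s,allow_pickle=True)
```

```text
1.65 [ 0.48618958 -0.0570623   0.17149267] [ 9.98543230e-01 -5.39533665e-02  4.58209446e-05  6.70841616e-04] [-0.38739663 -0.4850927  -0.02416224] 0.08583381893281183
```

View pics/w1.png

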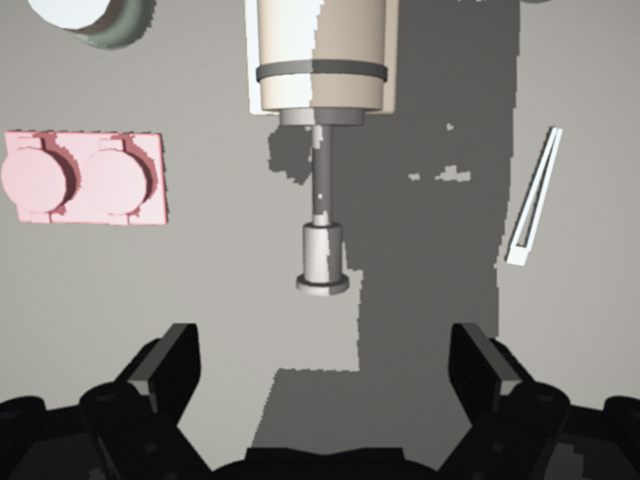

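Wrist view: the drum runs from row 226 to 279, centred at (322,252). The shaft leaves the cap at (322,125), and the shaft is upright in the picture, so the yaw is nearly right.

Run:
```python
from h import *
s=np.load("s1.npy",allow_pickle=True).item()
g=cv2.cvtColor(cv2.imread("pics/w1.png"),cv2.COLOR_BGR2GRAY).astype(int)
for r in(180,205,240,265):print(r,g[r,296:350])
print(g[215:300:1,318])
for uv,z in(((322,126),.065),((322,252),.070),((322,226),.07),((322,279),.07),((322,252),.065)):print(uv,plane("wrist",uv,z,s))
K,C=plane("wrist",(322.5,252),.065,s),plane("wrist",(322,135),.065,s);print(np.arctan2(*(C-K)[[1,0]]))
```

```text
180 [ 94  94  94  92  95  94  94  94 103 134 168 178 180 182 178 152 105  77
  82  88  97 106 107 112 115 115 122 125 121 121 116 113 111 106  97  85
  86  94  93  94  96  93  95  94  93  96  93  95  96  94  97  96  95  96]
205 [181 181 178 178 179 181 178 180 182 181 181 179 182 180 179 168 130  89
  79  92  96 104 108 110 113 115 120 121 122 119 117 114 110 104  94  88
  88  91  94  96  94  92  96  94  93  96  95  95  96  95  96  96  94  96]
240 [179 182 179 179 183 175 155 120 116 138 150 161 167 177 186 194 199 205
 210 220 223 226 228 232 236 238 237 236 233 231 228 213 174 129 112 114
 114 111 110 104 102 100  98  92  85  77  81  94  94  93  94  96  94  94]
265 [179 178 180 180 181 177 166 143 126 140 158 168 176 181 190 198 203 208
 213 220 224 225 225 226 229 230 230 228 226 224 215 187 140 109 111 112
 111 108 107 103  97  94  91  86  81 102 140 172 181 176 152 115  97  93]
[181 205 207 207 209 209 208 209 207 200 156  93  75 124 189 218 227 228
 228 229 228 228 229 228 228 228 229 229 229 228 229 229 230 230 230 229
 229 229 229 229 228 228 228 227 228 227 226 224 225 224 225 225 223 224
 224 223 223 222 222 221 223 219 221 219 218 220 209 163  98  61  62 101
 168 210 225 228 226 224 219 213 197 186 179 180 179]
(322, 126) [ 0.55960598 -0.06368963  0.065     ]
(322, 252) [ 0.4878341  -0.05593691  0.07      ]
(322, 226) [ 0.50358453 -0.05764238  0.07      ]
(322, 279) [ 0.47087892 -0.05410075  0.07      ]
(322, 252) [ 0.48644436 -0.05576953  0.065     ]
-0.10340232204144463
```

Run:
```python
from h import *
go((.487,-.0558,.043),-.1035)
```

```text
dp [ 0.04 -0.16 12.87]
rot [ 0.0013 -0.0008 -0.0048]
```

>>> jog_arm:
  commands:
    - {"dp": [0, -0.15, 2.5], "delta_rot": [0.001, -0.001, -0.005], "hand": 1}
    - {"dp": [0, -0.15, 5], "delta_rot": [0.001, -0.001, -0.005], "hand": 1}
    - {"dp": [0, -0.15, 7.5], "delta_rot": [0.001, -0.001, -0.005], "hand": 1}
    - {"dp": [0, -0.15, 9.5], "delta_rot": [0.001, -0.001, -0.005], "hand": 1}
    - {"dp": [0, -0.15, 11], "delta_rot": [0.001, -0.001, -0.005], "hand": 1}
    - {"dp": [0, -0.15, 12], "delta_rot": [0.001, -0.001, -0.005], "hand": 1}
    - {"dp": [0, -0.15, 12.8], "delta_rot": [0.001, -0.001, -0.005], "hand": 1}
    - {"dp": [0, -0.15, 12.8], "delta_rot": [0.001, -0.001, -0.005], "hand": 1}
    - {"dp": [0, -0.15, 12.8], "delta_rot": [0.001, -0.001, -0.005], "hand": 1}

```text
clock: 2.82
eef_pos: [0.4873, -0.0546, 0.0437]
ee_rot: [0.999, -0.051, 0.0, 0.0]
ft_force: [0.2, 0.3, 0.5]
finger_gap: 0.0857
gripper_force: 0.0
```

Run:
```python
from h import *
s=ctrl.sense();print(s["clock"],s["eef_pos"],s["ee_rot"],s["ft_force"],s["finger_gap"]);go((.487,-.0558,.043),-.1035,s)
cv2.imwrite("pics/w2.png",ctrl.read_camera("wrist"))
```

```text
2.825 [ 0.4872598  -0.05463705  0.04373376] [ 9.98715864e-01 -5.06616921e-02  1.23803805e-04  3.44488265e-05] [0.18417465 0.28800306 0.49579247] 0.08571932790816507
dp [-0.01  0.12  0.07]
rot [ 0.0001 -0.0003  0.0021]
```

View pics/w2.png

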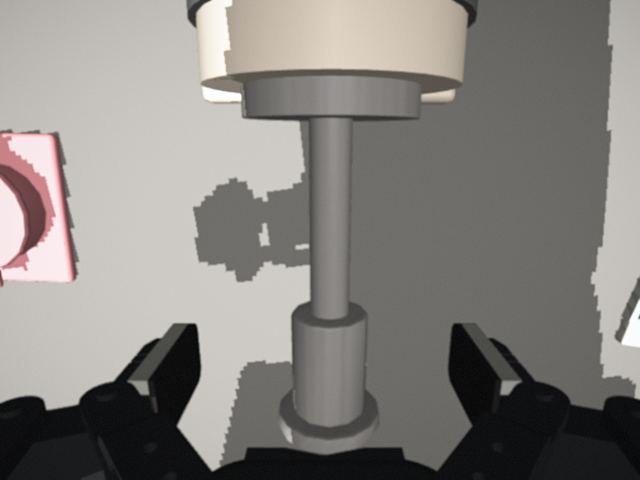

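The knob is centred at u≈329 and the midpoint between the pads is u≈324, so I'll shift about 1.2 mm along +y and close.

>>> jog_arm:
  commands:
    - {"dp": [0, 0.12, 0.05], "delta_rot": [0, 0, 0.002], "hand": 1}
    - {"dp": [0, 0.12, 0.05], "delta_rot": [0, 0, 0.002], "hand": 0.2}
    - {"dp": [0, 0.12, 0.05], "delta_rot": [0, 0, 0.002], "hand": -0.1}
    - {"dp": [0, 0.12, 0.05], "delta_rot": [0, 0, 0.002], "hand": -0.3}
    - {"dp": [0, 0.12, 0.05], "delta_rot": [0, 0, 0.002], "hand": -0.3}
  grip_force: 50

```text
clock: 3.5
eef_pos: [0.4867, -0.0557, 0.0428]
ee_rot: [0.999, -0.052, -0.0, 0.0]
ft_force: [0.1, 0.5, 0.0]
finger_gap: 0.0301
gripper_force: 0.0
```

>>> jog_arm:
  commands:
    - {"dp": [0, 0, 0], "hand": -0.3}
    - {"dp": [0, 0, 0], "hand": -0.35}
    - {"dp": [0, 0, 0], "hand": -0.4}
    - {"dp": [0, 0, 0], "hand": -0.45}
    - {"dp": [0, 0, 0], "hand": -0.5}
  grip_force: 50

```text
$.commands[0]: bad value
```

>>> jog_arm:
  commands:
    - {"dp": [0, 0, 0], "delta_rot": [0, 0, 0], "hand": -0.4}
    - {"dp": [0, 0, 0], "delta_rot": [0, 0, 0], "hand": -0.45}
    - {"dp": [0, 0, 0], "delta_rot": [0, 0, 0], "hand": -1}
    - {"dp": [0, 0, 0], "delta_rot": [0, 0, 0], "hand": -1}
    - {"dp": [0, 0, 0], "delta_rot": [0, 0, 0], "hand": -1}
    - {"dp": [0, 0, 0], "delta_rot": [0, 0, 0], "hand": -1}
  grip_force: 50

```text
clock: 4.25
eef_pos: [0.4867, -0.0558, 0.0429]
ee_rot: [0.999, -0.052, -0.0, 0.0]
ft_force: [-0.7, -2.7, 1.9]
finger_gap: 0.0227
gripper_force: 48.8
```

Run:
```python
from h import *
s=ctrl.sense();r=R.from_quat(s["ee_rot"]);print(s["clock"],s["eef_pos"],r.inv().apply(s["ft_force"]),s["ft_torque"],s["finger_gap"],s["gripper_force"])
```

```text
4.25 [ 0.48674186 -0.05583452  0.04285602] [-0.41032886  2.72297526 -1.90546673] [-0.41034203  0.16554416 -0.09444023] 0.022726537992725598 48.825581073760986
```

>>> jog_arm:
  commands:
    - {"dp": [-0.04, 0, 0], "delta_rot": [0, 0, 0], "hand": -1}
    - {"dp": [-0.08, 0, 0], "delta_rot": [0, 0, 0], "hand": -1}
    - {"dp": [-0.12, 0, 0], "delta_rot": [0, 0, 0], "hand": -1}
    - {"dp": [-0.16, 0, 0], "delta_rot": [0, 0, 0], "hand": -1}
    - {"dp": [-0.2, 0, 0], "delta_rot": [0, 0, 0], "hand": -1}
    - {"dp": [-0.2, 0, 0], "delta_rot": [0, 0, 0], "hand": -1}

```text
clock: 5.0
eef_pos: [0.4849, -0.0556, 0.0429]
ee_rot: [0.999, -0.052, -0.0, 0.0]
ft_force: [0.7, -3.9, 1.3]
finger_gap: 0.0225
gripper_force: 48.9
```

>>> jog_arm:
  commands:
    - {"dp": [-0.04, 0, 0], "delta_rot": [0, 0, 0], "hand": -1}
    - {"dp": [-0.08, 0, 0], "delta_rot": [0, 0, 0], "hand": -1}
    - {"dp": [-0.1, 0, 0], "delta_rot": [0, 0, 0], "hand": -1}

```text
clock: 5.38
eef_pos: [0.4838, -0.0554, 0.0429]
ee_rot: [0.999, -0.052, -0.0, 0.0]
ft_force: [1.0, -4.0, 2.4]
finger_gap: 0.0226
gripper_force: 48.9
```

>>> jog_arm:
  commands:
    - {"dp": [-0.04, 0, 0], "delta_rot": [0, 0, 0], "hand": -1}
    - {"dp": [-0.08, 0, 0], "delta_rot": [0, 0, 0], "hand": -1}
    - {"dp": [-0.12, 0, 0], "delta_rot": [0, 0, 0], "hand": -1}
    - {"dp": [-0.15, 0, 0], "delta_rot": [0, 0, 0], "hand": -1}

```text
clock: 5.88
eef_pos: [0.4827, -0.0553, 0.0429]
ee_rot: [0.999, -0.052, 0.0, 0.0]
ft_force: [2.7, -4.4, 1.0]
finger_gap: 0.0226
gripper_force: 48.9
```

>>> jog_arm:
  commands:
    - {"dp": [-0.04, 0, 0], "delta_rot": [0, 0, 0], "hand": -1}
    - {"dp": [-0.08, 0, 0], "delta_rot": [0, 0, 0], "hand": -1}
    - {"dp": [-0.1, 0, 0], "delta_rot": [0, 0, 0], "hand": -1}

```text
clock: 6.25
eef_pos: [0.4823, -0.0553, 0.043]
ee_rot: [0.999, -0.052, 0.001, 0.0]
ft_force: [3.4, -4.8, 0.8]
finger_gap: 0.0226
gripper_force: 48.9
```

>>> jog_arm:
  commands:
    - {"dp": [-0.04, 0, 0], "delta_rot": [0, 0, 0], "hand": -1}
    - {"dp": [-0.08, 0, 0], "delta_rot": [0, 0, 0], "hand": -1}
    - {"dp": [-0.1, 0, 0], "delta_rot": [0, 0, 0], "hand": -1}
    - {"dp": [-0.1, 0, 0], "delta_rot": [0, 0, 0], "hand": -1}

```text
clock: 6.75
eef_pos: [0.4819, -0.0552, 0.043]
ee_rot: [0.999, -0.052, 0.001, 0.0]
ft_force: [5.1, -4.5, -0.9]
finger_gap: 0.0225
gripper_force: 48.9
```

>>> jog_arm:
  commands:
    - {"dp": [-0.04, 0, 0], "delta_rot": [0, 0, 0], "hand": -1}
    - {"dp": [-0.08, 0, 0], "delta_rot": [0, 0, 0], "hand": -1}
    - {"dp": [-0.1, 0, 0], "delta_rot": [0, 0, 0], "hand": -1}
    - {"dp": [-0.1, 0, 0], "delta_rot": [0, 0, 0], "hand": -1}

```text
clock: 7.25
eef_pos: [0.4815, -0.0552, 0.0431]
ee_rot: [0.999, -0.052, 0.002, 0.0]
ft_force: [6.9, -3.8, -0.5]
finger_gap: 0.0227
gripper_force: 48.9
```

>>> jog_arm:
  commands:
    - {"dp": [-0.04, 0, 0], "delta_rot": [0, 0, 0], "hand": -1}
    - {"dp": [-0.08, 0, 0], "delta_rot": [0, 0, 0], "hand": -1}
    - {"dp": [-0.12, 0, 0], "delta_rot": [0, 0, 0], "hand": -1}
    - {"dp": [-0.16, 0, 0], "delta_rot": [0, 0, 0], "hand": -1}
    - {"dp": [-0.2, 0, 0], "delta_rot": [0, 0, 0], "hand": -1}
    - {"dp": [-0.2, 0, 0], "delta_rot": [0, 0, 0], "hand": -1}
    - {"dp": [-0.2, 0, 0], "delta_rot": [0, 0, 0], "hand": -1}
    - {"dp": [-0.2, 0, 0], "delta_rot": [0, 0, 0], "hand": -1}

```text
clock: 8.25
eef_pos: [0.4807, -0.0551, 0.0432]
ee_rot: [0.999, -0.052, 0.003, 0.0]
ft_force: [8.3, -3.8, -3.1]
finger_gap: 0.0225
gripper_force: 49.0
```

>>> jog_arm:
  commands:
    - {"dp": [0, 0, 0], "delta_rot": [0, 0, 0], "hand": -1}
    - {"dp": [0, 0, 0], "delta_rot": [0, 0, 0], "hand": -1}

```text
clock: 8.5
eef_pos: [0.4807, -0.0551, 0.0432]
ee_rot: [0.999, -0.052, 0.003, 0.0]
ft_force: [9.5, -3.8, -3.8]
finger_gap: 0.0226
gripper_force: 49.0
```

>>> jog_arm:
  commands:
    - {"dp": [-0.05, 0, 0], "delta_rot": [0, 0, 0], "hand": -1}
    - {"dp": [-0.1, 0, 0], "delta_rot": [0, 0, 0], "hand": -1}
    - {"dp": [-0.15, 0, 0], "delta_rot": [0, 0, 0], "hand": -1}
    - {"dp": [-0.15, 0, 0], "delta_rot": [0, 0, 0], "hand": -1}
    - {"dp": [-0.15, 0, 0], "delta_rot": [0, 0, 0], "hand": -1}
    - {"dp": [-0.15, 0, 0], "delta_rot": [0, 0, 0], "hand": -1}
    - {"dp": [-0.15, 0, 0], "delta_rot": [0, 0, 0], "hand": -1}

```text
clock: 9.38
eef_pos: [0.4802, -0.0551, 0.0433]
ee_rot: [0.999, -0.052, 0.004, 0.0]
ft_force: [11.0, -4.4, -4.7]
finger_gap: 0.0229
gripper_force: 49.1
```

>>> jog_arm:
  commands:
    - {"dp": [0.1, 0, 0], "delta_rot": [0, 0, 0], "hand": -1}
    - {"dp": [0.2, 0, 0], "delta_rot": [0, 0, 0], "hand": -1}
    - {"dp": [0.3, 0, 0], "delta_rot": [0, 0, 0], "hand": -1}
    - {"dp": [0.4, 0, 0], "delta_rot": [0, 0, 0], "hand": -1}
    - {"dp": [0.5, 0, 0], "delta_rot": [0, 0, 0], "hand": -1}
    - {"dp": [0.6, 0, 0], "delta_rot": [0, 0, 0], "hand": -1}
    - {"dp": [0.7, 0, 0], "delta_rot": [0, 0, 0], "hand": -1}
    - {"dp": [0.8, 0, 0], "delta_rot": [0, 0, 0], "hand": -1}
    - {"dp": [0.9, 0, 0], "delta_rot": [0, 0, 0], "hand": -1}

```text
clock: 10.5
eef_pos: [0.4833, -0.0553, 0.0426]
ee_rot: [0.999, -0.052, -0.002, -0.0]
ft_force: [-3.3, -3.0, 4.9]
finger_gap: 0.0227
gripper_force: 49.7
```

>>> jog_arm:
  commands:
    - {"dp": [0.04, 0, 0], "delta_rot": [0, 0, 0], "hand": -1}
    - {"dp": [0.08, 0, 0], "delta_rot": [0, 0, 0], "hand": -1}
    - {"dp": [0.1, 0, 0], "delta_rot": [0, 0, 0], "hand": -1}

```text
clock: 10.88
eef_pos: [0.485, -0.0555, 0.0427]
ee_rot: [0.999, -0.052, -0.001, -0.0]
ft_force: [-2.1, -3.5, 3.8]
finger_gap: 0.0227
gripper_force: 49.7
```

>>> jog_arm:
  commands:
    - {"dp": [0.04, 0, 0], "delta_rot": [0, 0, 0], "hand": -1}
    - {"dp": [0.08, 0, 0], "delta_rot": [0, 0, 0], "hand": -1}
    - {"dp": [0.1, 0, 0], "delta_rot": [0, 0, 0], "hand": -1}

```text
clock: 11.25
eef_pos: [0.4867, -0.0557, 0.0427]
ee_rot: [0.999, -0.052, -0.0, -0.0]
ft_force: [-3.2, -4.1, 2.9]
finger_gap: 0.0226
gripper_force: 49.6
```

>>> jog_arm:
  commands:
    - {"dp": [0.04, 0, 0], "delta_rot": [0, 0, 0], "hand": -1}
    - {"dp": [0.08, 0, 0], "delta_rot": [0, 0, 0], "hand": -1}
    - {"dp": [0.1, 0, 0], "delta_rot": [0, 0, 0], "hand": -1}

```text
clock: 11.62
eef_pos: [0.4878, -0.0558, 0.0428]
ee_rot: [0.999, -0.052, -0.0, 0.0]
ft_force: [-3.3, -4.3, 3.0]
finger_gap: 0.0226
gripper_force: 49.6
```

>>> jog_arm:
  commands:
    - {"dp": [0, 0, 0], "delta_rot": [0, 0, 0], "hand": -1}
    - {"dp": [0, 0, 0], "delta_rot": [0, 0, 0], "hand": -1}

```text
clock: 11.88
eef_pos: [0.4878, -0.0558, 0.0428]
ee_rot: [0.999, -0.052, -0.0, 0.0]
ft_force: [-2.4, -4.2, 2.6]
finger_gap: 0.0228
gripper_force: 49.6
```

>>> jog_arm:
  commands:
    - {"dp": [0.04, 0, 0], "delta_rot": [0, 0, 0], "hand": -1}
    - {"dp": [0.08, 0, 0], "delta_rot": [0, 0, 0], "hand": -1}
    - {"dp": [0.1, 0, 0], "delta_rot": [0, 0, 0], "hand": -1}
    - {"dp": [0.1, 0, 0], "delta_rot": [0, 0, 0], "hand": -1}

```text
clock: 12.38
eef_pos: [0.4888, -0.0559, 0.0428]
ee_rot: [0.999, -0.052, -0.0, 0.0]
ft_force: [-3.1, -4.2, 3.0]
finger_gap: 0.0226
gripper_force: 49.6
```

>>> jog_arm:
  commands:
    - {"dp": [0.04, 0, 0], "delta_rot": [0, 0, 0], "hand": -1}
    - {"dp": [0.08, 0, 0], "delta_rot": [0, 0, 0], "hand": -1}
    - {"dp": [0.1, 0, 0], "delta_rot": [0, 0, 0], "hand": -1}
    - {"dp": [0.1, 0, 0], "delta_rot": [0, 0, 0], "hand": -1}

```text
clock: 12.88
eef_pos: [0.4898, -0.056, 0.0428]
ee_rot: [0.999, -0.052, -0.0, 0.0]
ft_force: [-1.9, -4.9, 3.4]
finger_gap: 0.0231
gripper_force: 49.6
```

>>> jog_arm:
  commands:
    - {"dp": [0.04, 0, 0], "delta_rot": [0, 0, 0], "hand": -1}
    - {"dp": [0.08, 0, 0], "delta_rot": [0, 0, 0], "hand": -1}
    - {"dp": [0.1, 0, 0], "delta_rot": [0, 0, 0], "hand": -1}
    - {"dp": [0.1, 0, 0], "delta_rot": [0, 0, 0], "hand": -1}

```text
clock: 13.38
eef_pos: [0.4902, -0.0561, 0.0427]
ee_rot: [0.999, -0.052, -0.001, -0.0]
ft_force: [-3.6, -4.7, 3.7]
finger_gap: 0.0225
gripper_force: 49.6
```

>>> jog_arm:
  commands:
    - {"dp": [0.04, 0, 0], "delta_rot": [0, 0, 0], "hand": -1}
    - {"dp": [0.08, 0, 0], "delta_rot": [0, 0, 0], "hand": -1}
    - {"dp": [0.1, 0, 0], "delta_rot": [0, 0, 0], "hand": -1}
    - {"dp": [0.1, 0, 0], "delta_rot": [0, 0, 0], "hand": -1}

```text
clock: 13.88
eef_pos: [0.4906, -0.0561, 0.0427]
ee_rot: [0.999, -0.052, -0.002, -0.0]
ft_force: [-3.8, -3.1, 4.8]
finger_gap: 0.0227
gripper_force: 49.7
```

>>> jog_arm:
  commands:
    - {"dp": [0.04, 0, 0], "delta_rot": [0, 0, 0], "hand": -1}
    - {"dp": [0.08, 0, 0], "delta_rot": [0, 0, 0], "hand": -1}
    - {"dp": [0.1, 0, 0], "delta_rot": [0, 0, 0], "hand": -1}
    - {"dp": [0.1, 0, 0], "delta_rot": [0, 0, 0], "hand": -1}

```text
clock: 14.38
eef_pos: [0.491, -0.0561, 0.0426]
ee_rot: [0.999, -0.052, -0.002, -0.0]
ft_force: [-5.8, -2.6, 5.2]
finger_gap: 0.0227
gripper_force: 49.7
```

>>> jog_arm:
  commands:
    - {"dp": [0.05, 0, 0], "delta_rot": [0, 0, 0], "hand": -1}
    - {"dp": [0.1, 0, 0], "delta_rot": [0, 0, 0], "hand": -1}
    - {"dp": [0.15, 0, 0], "delta_rot": [0, 0, 0], "hand": -1}
    - {"dp": [0.2, 0, 0], "delta_rot": [0, 0, 0], "hand": -1}
    - {"dp": [0.2, 0, 0], "delta_rot": [0, 0, 0], "hand": -1}

```text
clock: 15.0
eef_pos: [0.4918, -0.0562, 0.0425]
ee_rot: [0.999, -0.052, -0.003, -0.0]
ft_force: [-9.2, -3.3, 8.2]
finger_gap: 0.0222
gripper_force: 49.9
```

>>> jog_arm:
  commands:
    - {"dp": [0.05, 0, 0], "delta_rot": [0, 0, 0], "hand": -1}
    - {"dp": [0.1, 0, 0], "delta_rot": [0, 0, 0], "hand": -1}
    - {"dp": [0.15, 0, 0], "delta_rot": [0, 0, 0], "hand": -1}
    - {"dp": [0.15, 0, 0], "delta_rot": [0, 0, 0], "hand": -1}
    - {"dp": [0.15, 0, 0], "delta_rot": [0, 0, 0], "hand": -1}

```text
clock: 15.62
eef_pos: [0.4924, -0.0563, 0.0424]
ee_rot: [0.999, -0.052, -0.004, -0.0]
ft_force: [-9.8, -3.8, 9.4]
finger_gap: 0.023
gripper_force: 50.0
```

>>> jog_arm:
  commands:
    - {"dp": [0.05, 0, 0], "delta_rot": [0, 0, 0], "hand": -1}
    - {"dp": [0.05, 0, 0], "delta_rot": [0, 0, 0], "hand": -1}
    - {"dp": [0.05, 0, 0], "delta_rot": [0, 0, 0], "hand": -1}
    - {"dp": [0.05, 0, 0], "delta_rot": [0, 0, 0], "hand": -1}

```text
clock: 16.12
eef_pos: [0.4926, -0.0563, 0.0424]
ee_rot: [0.999, -0.052, -0.005, -0.0]
ft_force: [-11.5, -3.8, 8.4]
finger_gap: 0.0226
gripper_force: 50.1
```

>>> jog_arm:
  commands:
    - {"dp": [-0.1, 0, 0], "delta_rot": [0, 0, 0], "hand": -1}
    - {"dp": [-0.2, 0, 0], "delta_rot": [0, 0, 0], "hand": -1}
    - {"dp": [-0.3, 0, 0], "delta_rot": [0, 0, 0], "hand": -1}
    - {"dp": [-0.4, 0, 0], "delta_rot": [0, 0, 0], "hand": -1}
    - {"dp": [-0.5, 0, 0], "delta_rot": [0, 0, 0], "hand": -1}
    - {"dp": [-0.6, 0, 0], "delta_rot": [0, 0, 0], "hand": -1}
    - {"dp": [-0.7, 0, 0], "delta_rot": [0, 0, 0], "hand": -1}
    - {"dp": [-0.8, 0, 0], "delta_rot": [0, 0, 0], "hand": -1}
    - {"dp": [-0.9, 0, 0], "delta_rot": [0, 0, 0], "hand": -1}
    - {"dp": [-1, 0, 0], "delta_rot": [0, 0, 0], "hand": -1}

```text
clock: 17.38
eef_pos: [0.4876, -0.0558, 0.043]
ee_rot: [0.999, -0.052, 0.001, 0.0]
ft_force: [2.9, -3.5, -0.0]
finger_gap: 0.0227
gripper_force: 49.5
```

>>> jog_arm:
  commands:
    - {"dp": [-0.04, 0, 0], "delta_rot": [0, 0, 0], "hand": -1}
    - {"dp": [-0.04, 0, 0], "delta_rot": [0, 0, 0], "hand": -1}
    - {"dp": [-0.04, 0, 0], "delta_rot": [0, 0, 0], "hand": -1}

```text
clock: 17.75
eef_pos: [0.4864, -0.0557, 0.0429]
ee_rot: [0.999, -0.052, -0.0, 0.0]
ft_force: [2.1, -3.6, 1.4]
finger_gap: 0.0226
gripper_force: 49.6
```

>>> jog_arm:
  commands:
    - {"dp": [0, 0, 0], "delta_rot": [0, 0, 0], "hand": -1}
    - {"dp": [0, 0, 0], "delta_rot": [0, 0, 0], "hand": -0.4}
    - {"dp": [0, 0, 0], "delta_rot": [0, 0, 0], "hand": -0.2}
    - {"dp": [0, 0, 0], "delta_rot": [0, 0, 0], "hand": 0.2}
    - {"dp": [0, 0, 0], "delta_rot": [0, 0, 0], "hand": 0.7}
    - {"dp": [0, 0, 0], "delta_rot": [0, 0, 0], "hand": 1}
    - {"dp": [0, 0, 0], "delta_rot": [0, 0, 0], "hand": 1}
    - {"dp": [0, 0, 0], "delta_rot": [0, 0, 0], "hand": 1}
  grip_force: 20

```text
clock: 18.75
eef_pos: [0.4863, -0.0557, 0.0428]
ee_rot: [0.999, -0.052, -0.0, -0.0]
ft_force: [-0.3, 0.2, 0.1]
finger_gap: 0.0854
gripper_force: 0.0
```

>>> jog_arm:
  commands:
    - {"dp": [0, 0, -1], "delta_rot": [0, 0, 0], "hand": 1}
    - {"dp": [0, 0, -3], "delta_rot": [0, 0, 0], "hand": 1}
    - {"dp": [0, 0, -6], "delta_rot": [0, 0, 0], "hand": 1}
    - {"dp": [0, 0, -9], "delta_rot": [0, 0, 0], "hand": 1}
    - {"dp": [0, 0, -12.8], "delta_rot": [0, 0, 0], "hand": 1}
    - {"dp": [0, 0, -12.8], "delta_rot": [0, 0, 0], "hand": 1}
    - {"dp": [0, 0, -12.8], "delta_rot": [0, 0, 0], "hand": 1}
    - {"dp": [0, 0, -12.8], "delta_rot": [0, 0, 0], "hand": 1}

```text
clock: 19.75
eef_pos: [0.4856, -0.0555, 0.1698]
ee_rot: [0.999, -0.052, -0.002, -0.0]
ft_force: [0.6, 0.2, -0.6]
finger_gap: 0.0854
gripper_force: 0.0
```

Run:
```python
from h import *
s=ctrl.sense();print(s["clock"],s["eef_pos"],s["ft_force"],s["finger_gap"])
im=ctrl.read_camera("wrist");cv2.imwrite("pics/w3.png",im)
g=cv2.cvtColor(im,cv2.COLOR_BGR2GRAY).astype(int);print(g[215:300,318])
for r in(228,284):print(plane("wrist",(322,r),.077,s))
```

```text
19.75 [ 0.48564289 -0.05554471  0.16981132] [ 0.60290257  0.21988063 -0.60625633] 0.08543220476500282
[175 177 176 176 176 177 176 176 164 126  82  67 110 174 204 216 220 219
 219 220 220 220 218 220 221 222 222 220 220 221 223 222 220 222 223 222
 223 222 223 222 222 223 223 224 223 223 223 223 224 224 223 224 223 223
 221 221 222 221 219 219 219 218 217 217 216 218 203 156  88  57  69 120
 180 213 220 225 224 219 216 208 194 185 179 180 181]
[ 0.50347253 -0.05598865  0.077     ]
[ 0.46994365 -0.05251787  0.077     ]
```

View pics/w3.png

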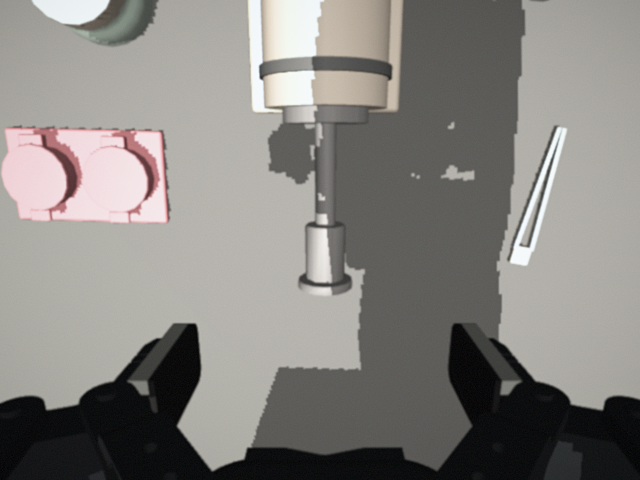

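The gripper is clear and the bystanders haven't moved. The drum spans rows 227 to 284, which puts the knob about 0.3 mm out from where it started. That matches the grip readings, so the pads didn't slip, and the shaft sits mid-play.

```bash
python3 -c "
from cell import ctrl
print(ctrl.sign_off())"
```

```text
the job is handed in; nothing more can be done
None
```

I drew the pump shaft out to its outer stop, then pushed it in to its inner stop (about 11 N at the wrist each time). It now stands free near the middle of about 6.8 mm of play, the knob is released, the other things I could see near it hadn't moved, and the job is handed in at about 20 s.

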